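# Find the heavy side of a clock flywheel and hold it down

### The job

The brass flywheel drum on the sloping poising stand has a hidden heavy side, and it follows the steel hand knob only loosely. Turn the knob by hand, feeling which way the drum falls, until the drum hangs free with its heavy side at the bottom and the knob's thin cross-arm stands about midway between its stop pegs; finish while still gripping the knob there and holding it still. Turn it only by the knob, without pushing on the drum, and leave the other things on the bench alone.

Things in the scene. Friction and masses are not known exactly. Their poses are not given: they have to be found in the camera images.
- stand: The poising stand, fixed to the bench: steel base plate 170 x 140 x 16 mm, reaching from 50 mm in front (its own -x) of its origin to 120 mm behind it; origin on the bench surface. A stub spindle leans 28 degrees from the vertical towards the stand's own -x side, which looks roughly away from the robot, and carries knob and drum. Its place and yaw change.
- knob: Hand knob: dark steel bar 46 mm long (own x), 14 mm wide (own y), its underside 14 mm and top 44 mm above the drum's front face. Origin on the spindle axis at that face, 95 mm above the bench over the stand's origin. Own z: the spindle axis, out of the face (up, leaning 28 degrees). Turns about z without end; its stiff bearing (0.15 N m, more than the drum's pull) keeps it where it is let go.
- knob_grip (a point): Point to grip, on the spindle axis 36 mm out from the drum's face, 8 mm under the bar's top: pinch the bar across its 14 mm width, tool pointing along the knob's -z.
- drum: Brass flywheel drum: closed disc 106 mm across, 32 mm thick, loose on the knob's shaft; origin at the middle of its front face, z as the knob's. Four pegs on the face, 6 mm thick, 8 mm high, 41 mm off the axis, one either side of each arm end. An unseen slug (about 0.4 kg, 36 mm off the axis) makes one side heavy; where differs each time, and pegs and axes do not tell. Settles in a second.
- play (a joint): Drum's angle from the knob, right-handed about the knob's z (rad). 0: arm midway between pegs; +-0.3: a peg stops on the arm. Heavy side off the bottom: the drum rests on a stop; at +0.3 turn the knob in the + sense to bring the heavy side down, at -0.3 in the - sense. Only when the heavy side is at the bottom does the drum leave the stops and hang still while the knob turns through the play.
- loupe_a: Bystander, to be left alone: a black eye loupe, 42 mm across, 34 mm high; origin at the centre of its underside.
- loupe_b: Bystander, to be left alone: another black eye loupe, the same; origin at the centre of its underside.
- pot: Bystander, to be left alone: a white ceramic pot, 60 mm across, 42 mm high; origin at the centre of its underside.
- driver: Bystander, to be left alone: a screwdriver lying along its own x, 130 mm long; origin at the centre of its underside.
- dome: Bystander, to be left alone: a clear dome 77 mm high on a 110 mm dish; origin at the centre of its underside.
- inkblock: Bystander, to be left alone: a wooden block 55 x 200 mm with four round black pads, 36 mm high; origin at the centre of its underside.
- oil: Bystander, to be left alone: an oil bottle, 34 mm across, 60 mm high; origin at the centre of its underside.
- holder: Bystander, to be left alone: an aluminium ring, 44 mm across, 14 mm high; origin at the centre of its underside.
- cross_end (a point): One end of the knob's thin cross-arm, a straight strip 92 mm from end to end (46 mm either side of the axis), 6 mm wide, up to 8 mm above the drum's face. It lies along the knob's own x, turns with the knob and moves between the drum's stop pegs; this is its +x end.

How it is judged:
On the way:
1. the fingers have gripped the knob while the drum still rests against a stop (contact force between the fingers and knob above 2 N and (value of joint play above 0.25 rad or value of joint play below -0.25 rad)), for 0.1 s.
At the end, for the whole second after the job is handed in: The fingers still grip the knob (over 2 N), nothing touches the drum (under 0.5 N), the drum hangs free of its stops with the arm within 0.18 rad (10 degrees) of midway between the pegs, and knob and drum are still (under 0.1 and 0.15 rad/s) (contact force between the fingers and knob above 2 N and contact force between anything else and drum below 0.5 N and value of joint play between -0.18 and 0.18 rad and angular speed of drum below 0.15 rad/s and angular speed of knob below 0.1 rad/s); the arm keeps its last pose, push and grip.
It fails at once if the drum was pushed (over 5 N on it) (contact force between the arm and drum above 5 N).
It fails at once if the drum was pushed by the fingers (over 5 N) (contact force between the fingers and drum above 5 N).
It fails at once if a bystander was moved by more than 25 mm (distance of any of loupe_a, loupe_b, pot, driver, dome, inkblock, oil, holder from where it was at the start of the episode above 0.025 m).
It also fails if it takes over 72 s, if anything falls off the work surface, if the arm or the gripper's body presses on something with over 40 N, if the wrist force passes 120 N, or if a joint passes its speed limit or range.

### The arm

A 6-joint arm with a two-finger parallel gripper is mounted at the origin on the work surface. World frame = base frame: x ahead of the robot, y to its left, z up, the work surface at z = 0. Lengths are in m, angles in rad, forces in N, time in s.
With the tool pointing down it reaches from about 0.4 to 0.925 m from the base axis. Payload 12.5 kg.
Tool frame: the origin (TCP) lies between the finger pads, 19 mm behind the fingertips; this is the grasp point; z points along the fingers, y is the direction in which the jaws open and shut (so a half turn about z gives the same grasp; the last joint's range is limited). The gripper opens to 95 mm and grips with 3 to 60 N. Pads are 20 mm wide; open, the fingers measure 119 mm over their backs; the gripper's body (75 mm by 180 mm) begins 59 mm behind the grasp point.
Start: joints at [-1.346, 0.491, 1.559, -0, 1.092, -0.106], TCP at [0.203, -0.591, 0.233] pointing down, gripper open.
Joint ranges: [-3.1, 3.1], [-0.84, 2.19], [0.05, 2.79], [-1.13, 4.28], [0.06, 2.93], [-2.69, 2.69]. Speed limits (rad/s): [2.22, 2.22, 2.79, 3.14, 3.14, 3.14].

### API

Orientations are given as a 3x3 rotation matrix whose columns are the frame's x, y, z axes.
In Python, from rig import arm gives the robot as it stands.
- The arm moves only by the shell command python3 -m handwheel 'ROWS' [FORCE]. ROWS is text: rows parted by semicolons, each of 7 numbers parted by spaces: the shift along the tool's x, y, z in mm, then the turn, a rotation vector about the tool's x, y, z in units of 5 degrees (1.0 is 5 degrees), then the closure in counts, from 0 (fully open) to 255 (shut). A call has 1 to 12 rows; each row shifts and turns the commanded pose from where the row before left it, along the tool's axes as they then stand; what a row does not reach is not made up. A row lasts 1/8 s, in which the tool goes at most 62.5 mm and 10.7 degrees, less where a joint would pass 70% of its speed; a pose out of reach is approached as far as the arm can. A call is refused whole if a number of a shift passes 62.5 or a number of a turn 1, either way. A call with a gripper value outside its range is refused whole. The fingers move at their own pace and stop on an object; FORCE is the grip in N (left out, the last holds). Time passes only in rows, so rows that do not move let the fingers close. It gives the time, the measured TCP pose, the force and the opening at its end, in the units of the state.
- arm.state(): the state, without advancing time (a new reading comes with each control period).
- arm.grab_frame(name): name is "scene" or "top" or "wrist"; returns a dict with "image" (420x560x3 uint8, red, green, blue), "z_map" (420x560 float32, m along the optical axis (not along the pixel's ray), 0 where there is no reading), "fovy" (degrees; the focal length in pixels is half the picture's height over the tangent of half this angle, whatever the lens; pixels are square), "cx", "cy" (the principal point, pixels), "R" (3x3) and "t" (3): a world point X has camera coordinates R X + t. Camera axes: x right, y down, z forward; pixel columns grow to the right and rows downward; lengths in m; the calibration is good to about 2 mm. A picture is of the moment at which its call begins.
- arm.close_job(): hands the job in, once; it reports no verdict.
The state is a dict: "time_s": time; "joint_pos": joint angles; "joint_vel": joint speeds; "joint_torque": joint torques, N m; "ee_pos": TCP position; "eef_rot": TCP orientation; "force": force on the tool from outside, world axes, zero at the start; "wrist_torque": the same for the moment, N m; "opening": opening from 0.0 (shut) to 1.0 (fully open).
Only numpy, scipy, OpenCV 4.12 (cv2) and the standard library are available. Lean on these libraries where they do the work, as an engineer would, in place of code of your own. Each camera call takes 0.05 s, during which the arm holds its last target.

## Working session

There is one attempt and no reset: what is moved stays moved. The work goes in short steps, Python scripts to look and compute and a shell command to move; the robot and the scene stay as the last step left them, time stands still between calls to the robot, and variables do not carry over. Pictures are saved under pics/ and viewed, and the job is handed in when it is done.

```bash
ls; mkdir -p pics
python3 - <<'E'
from rig import arm
import cv2,numpy as np
s=arm.state();print(s)
for n in("scene","top"):
    f=arm.grab_frame(n);cv2.imwrite(f"pics/{n}0.png",f["image"][:,:,::-1]);np.savez(f"{n}0.npz",**f)
    print(n,f["fovy"],f["cx"],f["cy"],f["R"],f["t"])
E
```

```text
pics
{'time_s': 0.0, 'joint_pos': array([-1.34561646e+00,  4.91532243e-01,  1.55942636e+00, -3.52091588e-05,
        1.09168707e+00, -1.05598479e-01]), 'joint_vel': array([ 7.74706056e-04,  4.11824775e-05, -1.06200958e-03, -1.45382109e-03,
       -2.07624683e-04,  1.23021205e-03]), 'joint_torque': array([-1.03592552e-03, -6.12643290e+01, -2.58189100e+01,  6.91403914e-02,
        4.81019507e-02, -1.06462298e-04]), 'ee_pos': array([ 0.20295461, -0.59090702,  0.23288666]), 'eef_rot': array([[ 9.45784574e-01,  3.24794503e-01, -2.65576771e-04],
       [ 3.24794601e-01, -9.45784028e-01,  1.01946199e-03],
       [ 7.99373825e-05, -1.05044933e-03, -9.99999445e-01]]), 'force': array([-0.17847525,  0.32664092,  0.75934459]), 'wrist_torque': array([-0.01431599,  0.03441325, -0.00856662]), 'opening': 1.0036658842809671}
scene 53.841019581572446 279.70003761128925 211.20298267142596 [[ 0.07517834  0.99688247 -0.0239489 ]
 [ 0.58212979 -0.06337464 -0.81062233]
 [-0.80961295  0.04699987 -0.58507939]] [-0.03417004 -0.20853954  1.59401354]
top 50.97475164517334 285.66096000349296 206.99781911243207 [[-0.00544223 -0.99983149  0.01753191]
 [-0.98548036  0.00238717 -0.16977265]
 [ 0.16970219 -0.0182013  -0.9853273 ]] [-0.00714186  0.5519123   1.4459946 ]
```

View pics/scene0.png

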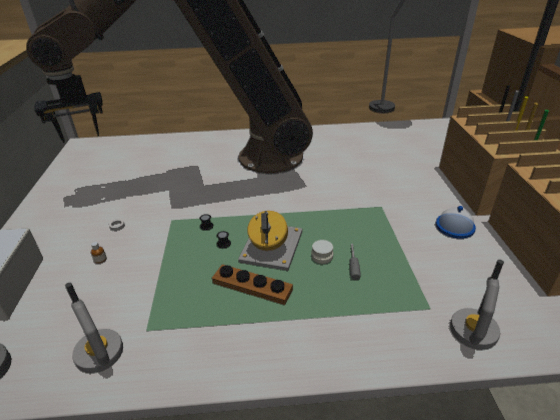

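View pics/top0.png

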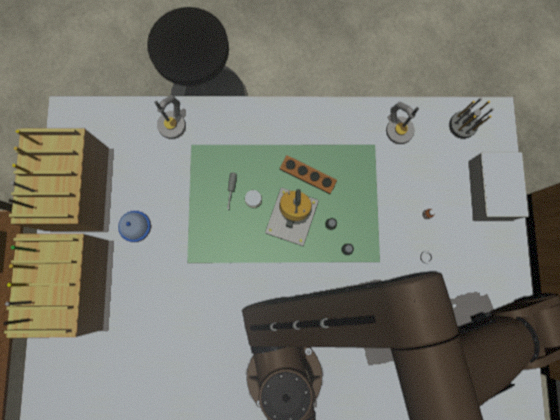

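```bash
cat > h.py <<'E'
import numpy as np,cv2
def load(n): return dict(np.load(n+".npz"))
def foc(f): return f["image"].shape[0]/2/np.tan(np.radians(float(f["fovy"]))/2)
def pts(f,u,v,z=None):
    if z is None: z=f["z_map"][np.int32(v),np.int32(u)]
    k=foc(f); c=np.stack([(u-f["cx"])/k*z,(v-f["cy"])/k*z,z],-1)
    return (c-f["t"])@f["R"]
def ray(f,u,v):
    k=foc(f); d=np.array([(u-f["cx"])/k,(v-f["cy"])/k,1])@f["R"]; return -f["t"]@f["R"],d
def plane(f,u,v,p,n):
    o,d=ray(f,u,v); return o+d*(((p-o)@n)/(d@n))
def proj(f,X):
    c=np.atleast_2d(X)@f["R"].T+f["t"]; return np.c_[c[:,0]/c[:,2]*foc(f)+f["cx"],c[:,1]/c[:,2]*foc(f)+f["cy"]]
E
python3 - <<'E'
from h import *
for n,(a,b,c,d) in {"scene":(200,190,350,300),"top":(240,150,360,260)}.items():
    f=load(n+"0");im=f["image"][b:d,a:c,::-1];cv2.imwrite(f"pics/{n}0c.png",cv2.resize(im,None,fx=5,fy=5,interpolation=cv2.INTER_CUBIC))
    hsv=cv2.cvtColor(f["image"],cv2.COLOR_RGB2HSV)
    m=(hsv[...,0]>15)&(hsv[...,0]<30)&(hsv[...,1]>150)&(hsv[...,2]>100)
    m[:b]=0;m[d:]=0;m[:,:a]=0;m[:,c:]=0
    v,u=np.nonzero(m);P=pts(f,u,v);ok=f["z_map"][v,u]>0
    print(n,m.sum(),ok.sum(),P[ok].mean(0),P[ok].min(0),P[ok].max(0))
    for q in [(u.mean(),v.mean())]:print(q)
E
```

```text
scene 849 847 [ 0.56435659 -0.03831258  0.09177647] [ 0.47644964 -0.16260851  0.01732379] [0.73928678 0.04913561 0.11881557]
(np.float64(267.43698468786806), np.float64(229.73027090694936))
top 472 470 [ 0.55204731 -0.03995826  0.09819899] [ 0.50360828 -0.1361303   0.01263497] [0.71307397 0.01015941 0.12182638]
(np.float64(295.1779661016949), np.float64(204.375))
```

```bash
ls -la pics
```

```text
total 1416
drwxr-xr-x 2 agent agent   4096 Dec  6 09:31 .
drwxr-xr-x 3 agent agent   4096 Dec  6 09:31 ..
-rw-r--r-- 1 agent agent 358597 Dec  6 09:31 scene0.png
-rw-r--r-- 1 agent agent 371383 Dec  6 09:31 scene0c.png
-rw-r--r-- 1 agent agent 399721 Dec  6 09:31 top0.png
-rw-r--r-- 1 agent agent 306988 Dec  6 09:31 top0c.png
```

View pics/scene0c.png

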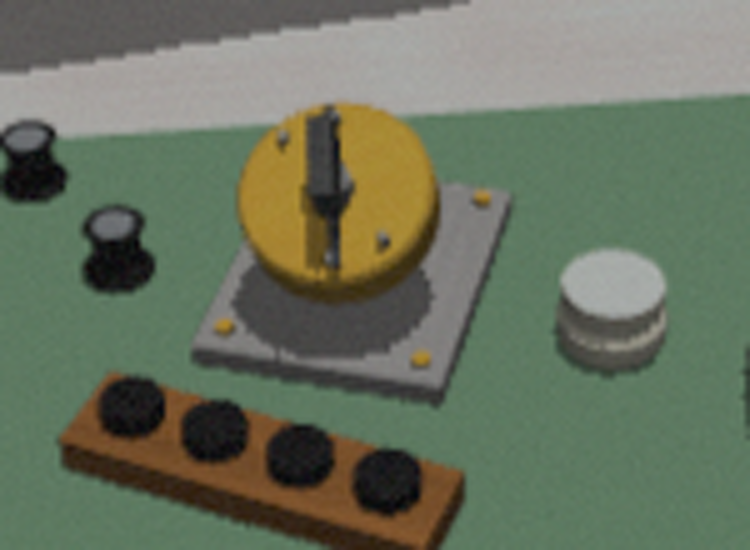

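View pics/top0c.png

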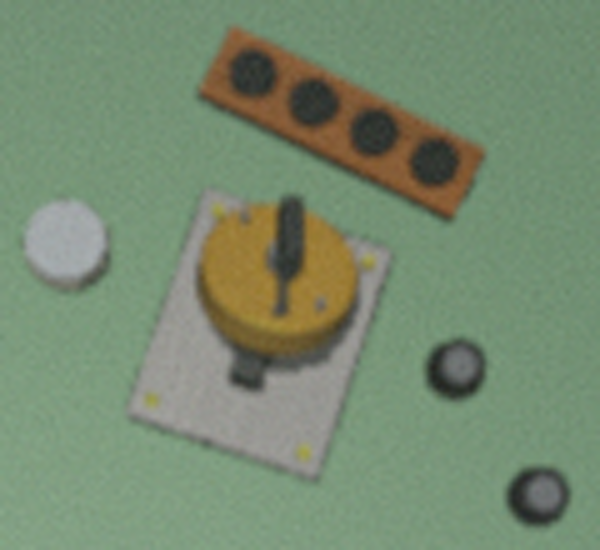

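```bash
cat >> h.py <<'E'
def stand():
    t=load("top0");s=load("scene0");n=np.array([0,0,1.]);p=np.array([0,0,.016])
    C=lambda f,L:np.array([plane(f,u,v,p,n) for u,v in L])
    a=C(t,[(281.6,187.8),(318.6,199.8),(303.6,245.7),(266.0,232.4)])
    return a
E
python3 - <<'E'
from h import *
a=stand();print(a.round(4))
fr=(a[0]+a[1])/2;bk=(a[2]+a[3])/2
print(np.linalg.norm(a-np.roll(a,-1,0),axis=1))
b=load("scene0")
S=np.array([plane(b,200+x/5,190+y/5,np.array([0,0,.016]),np.array([0,0,1.])) for x,y in [(438,388),(192,350),(513,190)]]);print(S.round(4))
mx=bk-fr;mx/=np.linalg.norm(mx);my=a[1]-a[0]+a[2]-a[3];my/=np.linalg.norm(my)
print(mx,my,np.degrees(np.arctan2(mx[1],mx[0])))
o=a.mean(0)-mx*.035;o[2]=0;print("origin",o)
ez=-np.sin(np.radians(28))*mx+np.array([0,0,np.cos(np.radians(28))]);c=o+[0,0,.095]
print("c",c,"ez",ez,"grip",c+.036*ez)
# drum top face from depth
for n in("scene","top"):
    f=load(n+"0");hsv=cv2.cvtColor(f["image"],cv2.COLOR_RGB2HSV)
    m=(hsv[...,0]>15)&(hsv[...,0]<30)&(hsv[...,1]>150)&(hsv[...,2]>100)
    v,u=np.nonzero(m);P=pts(f,u,v);d=P-c;h=d@ez;r=np.linalg.norm(d-np.outer(h,ez),axis=1)
    k=(r<.07)&(abs(h)<.015);Q=P[k];cen,_=np.linalg.lstsq(np.c_[Q[:,:2],np.ones(k.sum())],Q[:,2],rcond=None)[:2]
    nn=np.array([-cen[0],-cen[1],1]);print(n,k.sum(),"normal",nn/np.linalg.norm(nn),"h",np.median(h[k]))
    # centre via mask circle on face plane
    w=np.zeros_like(m);w[v[k],u[k]]=1
    cnt=max(cv2.findContours(w.astype(np.uint8),cv2.RETR_EXTERNAL,cv2.CHAIN_APPROX_NONE)[0],key=cv2.contourArea)[:,0]
    print(" proj centre",proj(f,c),"contour bbox",cnt.min(0),cnt.max(0))
E
```

```text
[[ 0.6252  0.0039  0.016 ]
 [ 0.5824 -0.1246  0.016 ]
 [ 0.4231 -0.0704  0.016 ]
 [ 0.4691  0.0579  0.016 ]]
[0.13541253 0.16823335 0.1363385  0.1651775 ]
[[ 0.6326  0.0075  0.016 ]
 [ 0.5906 -0.1202  0.016 ]
 [ 0.4718  0.0661  0.016 ]]
[-0.94588284  0.32450833  0.        ] [-0.32717207 -0.94496478  0.        ] 161.06421004563538
origin [ 0.55806836 -0.04463631  0.        ]
c [ 0.55806836 -0.04463631  0.095     ] ez [ 0.44406509 -0.15234743  0.88294759] grip [ 0.5740547  -0.05012082  0.12678611]
scene 824 normal [ 0.44049675 -0.14999417  0.88513522] h 0.0001678326778431214
 proj centre [[264.8325742 227.2757296]] contour bbox [268 211] [286 245]
top 448 normal [ 0.41931662 -0.15185701  0.89504917] h 0.00030112879045770147
 proj centre [[296.64900631 202.65069093]] contour bbox [280 192] [310 217]
```

```bash
cat > drum.py <<'E'
from h import *
c0=np.array([.560,-.0425,.095]);th=np.radians(28)
yaw=np.radians(161.06);mx=np.array([np.cos(yaw),np.sin(yaw),0])
ez=-np.sin(th)*mx+np.array([0,0,np.cos(th)])
ex=np.cos(th)*mx+np.array([0,0,np.sin(th)]);ey=np.cross(ez,ex)
E
python3 - <<'E'
from drum import *
for n in("scene","top"):
    f=load(n+"0");hsv=cv2.cvtColor(f["image"],cv2.COLOR_RGB2HSV)
    c=np.round(proj(f,c0)[0]).astype(int)
    m=((hsv[...,0]>12)&(hsv[...,0]<32)&(hsv[...,1]>130)).astype(np.uint8)
    w=np.zeros_like(m);w[c[1]-25:c[1]+25,c[0]-25:c[0]+25]=1;m&=w
    nl,l,st,ce=cv2.connectedComponentsWithStats(m);big=l==0
    # keep comps within 22 px
    v,u=np.nonzero(m);k=np.hypot(u-c[0],v-c[1])<24
    hull=cv2.convexHull(np.c_[u[k],v[k]].astype(np.int32))[:,0]
    fm=np.zeros_like(m);cv2.fillConvexPoly(fm,hull,1);cn=cv2.findContours(fm,0,cv2.CHAIN_APPROX_NONE)[0][0][:,0]
    P=np.array([plane(f,a,b,c0,ez) for a,b in cn])-c0
    q=np.c_[P@ex*1e3,P@ey*1e3]
    # edges of the face only: use up-slope half (away from visible rim)
    vis=-f["t"]@f["R"]-c0; vis=vis-(vis@ez)*ez; vd=np.array([vis@ex,vis@ey]);vd/=np.linalg.norm(vd);
    k=(q@vd)<10
    A=np.c_[2*q[k],np.ones(k.sum())];sol=np.linalg.lstsq(A,(q[k]**2).sum(1),rcond=None)[0]
    print(n,"view dir",vd,"centre off(ex,ey)",sol[:2],"r",np.sqrt(sol[2]+sol[:2]@sol[:2]),"->",c0+(ex*sol[0]+ey*sol[1])/1e3)
    k=np.hypot(*q.T)<150
    print(" extents ey",q[:,1].min(),q[:,1].max(),"ex",q[:,0].min(),q[:,0].max())
E
```

```text
scene view dir [-0.83448718 -0.55102736] centre off(ex,ey) [-1.10394254 -3.44083027] r 51.40553092806508 -> [ 0.56203877 -0.03956183  0.09448173]
 extents ey -59.38556219392407 49.53822152726948 ex -60.24351945979134 50.97832352498491
top view dir [0.99952776 0.03072876] centre off(ex,ey) [-39.50017965   1.11813008] r 53.964364280358716 -> [ 0.59262541 -0.05487776  0.07645579]
 extents ey -52.58530378669706 54.1097961826128 ex -105.94067613207548 73.17029473584324
```

Run:
```python
from drum import *
c0=np.array([.560,-.0415,.095])
def ang(f,u,v,h):
    P=plane(f,u,v,c0+h*ez,ez)-c0;return (P@ex*1e3).round(1),(P@ey*1e3).round(1),np.degrees(np.arctan2(P@ey,P@ex)).round(1),np.hypot(P@ex,P@ey)*1e3
f=load("scene0")
for nm,x,y in [("pegUL",283,136),("pegU",334,116),("pegR",383,239),("pegD",332,257),("armlo",334,262)]:
    print(nm,ang(f,200+(x+.5)/5-.5,190+(y+.5)/5-.5,.007))
f=load("top0")
for nm,x,y in [("pegUL",245,215),("pegR",321,303),("armlo",281,312)]:
    print(nm,ang(f,240+(x+.5)/5-.5,150+(y+.5)/5-.5,.007))
for nm,x,y in [("barUp",291,200),("barlow",286,272)]:
    print(nm,ang(f,240+(x+.5)/5-.5,150+(y+.5)/5-.5,.044))
f=load("scene0")
for nm,x,y in [("barUp",322,116),("barlow",322,200)]:
    print(nm,ang(f,200+(x+.5)/5-.5,190+(y+.5)/5-.5,.044))
```

```text
pegUL (np.float64(23.8), np.float64(31.5), np.float64(52.9), np.float64(39.50764285367698))
pegU (np.float64(39.3), np.float64(7.1), np.float64(10.2), np.float64(39.95893566377314))
pegR (np.float64(-25.7), np.float64(-34.3), np.float64(-126.8), np.float64(42.82216217319851))
pegD (np.float64(-39.5), np.float64(-10.3), np.float64(-165.3), np.float64(40.85123623695408))
armlo (np.float64(-42.1), np.float64(-12.0), np.float64(-164.1), np.float64(43.73038220390307))
pegUL (np.float64(-22.9), np.float64(-32.4), np.float64(-125.3), np.float64(39.68009779601535))
pegR (np.float64(26.8), np.float64(33.7), np.float64(51.4), np.float64(43.05141310145953))
armlo (np.float64(44.1), np.float64(11.1), np.float64(14.1), np.float64(45.517759406561034))
barUp (np.float64(-16.6), np.float64(-5.9), np.float64(-160.5), np.float64(17.55691039278959))
barlow (np.float64(41.1), np.float64(6.4), np.float64(8.9), np.float64(41.577668412632775))
barUp (np.float64(21.4), np.float64(2.8), np.float64(7.4), np.float64(21.59812849171517))
barlow (np.float64(-24.3), np.float64(-8.1), np.float64(-161.6), np.float64(25.606525597003152))
```

```bash
cat > plan.py <<'E'
from drum import *
from rig import arm
from scipy.spatial.transform import Rotation as Ro
def tgt(c,phi,s=1,h=.036):
    kx=np.cos(phi)*ex+np.sin(phi)*ey;z=-ez;x=-s*kx*1.0;y=np.cross(z,x);return c+h*ez,np.c_[x,y,z]
def delta(p,R):
    s=arm.state();R0=s["eef_rot"]
    print("t",round(s["time_s"],2),"j",s["joint_pos"].round(2),"F",s["force"].round(1),"op",round(s["opening"],3))
    print("shift now-frame mm",(R0.T@(p-s["ee_pos"])*1e3).round(1),"rotvec 5deg",(Ro.from_matrix(R0.T@R).as_rotvec()*36/np.pi).round(2))
    print("shift target-frame mm",(R.T@(p-s["ee_pos"])*1e3).round(1))
E
python3 - <<'E'
from plan import *
p,R=tgt(np.array([.560,-.0415,.095]),np.radians(15.5),1,.14);print(p,R);delta(p,R)
E
```

```text
[ 0.62216755 -0.06283321  0.21861266] [[ 0.89150977 -0.08959058 -0.4440539 ]
 [-0.02339242 -0.9880451   0.15238006]
 [-0.45239709 -0.12546082 -0.88294759]]
t 0.1 j [-1.35  0.49  1.56 -0.    1.09 -0.11] F [0.9 0.4 0.4] op 1.0
shift now-frame mm [ 568.  -363.3   14.8] rotvec 5deg [ 2.52 -5.03  4.39]
shift target-frame mm [ 367.8 -557.5  -93. ]
```

```bash
python3 -m handwheel '47 -30 -3 0 0 0 0;47 -30 -3 0 0 0 0;47 -30 -3 0 0 0 0;47 -30 -3 0 0 0 0;47 -30 -3 0 0 0 0;47 -30 -3 0 0 0 0;47 -30 -3 0 0 0 0;47 -30 -3 0 0 0 0;47 -30 -3 0 0 0 0;47 -30 -3 0 0 0 0;47 -30 -3 0 0 0 0;47 -30 -3 0 0 0 0'
python3 - <<'E'
from plan import *
p,R=tgt(np.array([.560,-.0415,.095]),np.radians(15.5),1,.14);delta(p,R)
E
```

```text
time_s: 1.6
ee_pos: [0.6204, -0.0658, 0.2693]
eef_rot: [[0.946, 0.325, -0.0], [0.325, -0.946, -0.0], [-0.0, -0.0, -1.0]]
force: [0.1, 0.2, -0.2]
opening: 1.002
t 1.6 j [-0.21  0.46  1.52 -0.    1.17  1.03] F [ 0.1  0.2 -0.2] op 1.002
shift now-frame mm [ 2.7 -2.2 50.6] rotvec 5deg [ 2.53 -5.03  4.39]
shift target-frame mm [24.4  3.3 44.4]
```

Tilt to the spindle axis (6 rows of 0.42, -0.84, 0.73).

```bash
python3 -m handwheel '0 0 0 0.42 -0.84 0.73 0;0 0 0 0.42 -0.84 0.73 0;0 0 0 0.42 -0.84 0.73 0;0 0 0 0.42 -0.84 0.73 0;0 0 0 0.42 -0.84 0.73 0;0 0 0 0.42 -0.84 0.73 0;0 0 0 0 0 0 0'
python3 - <<'E'
from plan import *
p,R=tgt(np.array([.560,-.0415,.095]),np.radians(15.5),1,.14);delta(p,R)
f=arm.grab_frame("wrist");np.savez("w1.npz",**f);cv2.imwrite("pics/w1.png",f["image"][:,:,::-1]);print(f["fovy"],f["cx"],f["cy"])
E
```

```text
time_s: 2.48
ee_pos: [0.6198, -0.0678, 0.2679]
eef_rot: [[0.891, -0.089, -0.446], [-0.023, -0.988, 0.152], [-0.454, -0.125, -0.882]]
force: [0.0, 0.0, -0.6]
opening: 0.999
t 2.48 j [-0.23  0.66  1.23  0.05  1.74  1.39] F [ 0.   0.  -0.6] op 0.999
shift now-frame mm [24.4  1.  43.2] rotvec 5deg [0.01 0.02 0.  ]
shift target-frame mm [24.4  1.1 43.2]
62.41470956933574 280.5435272769412 203.70600135084007
```

View pics/w1.png

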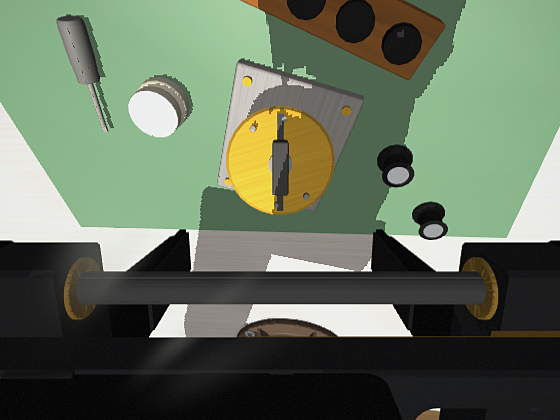

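```bash
cat > meas.py <<'E'
from plan import *
def face(f,c):
    hsv=cv2.cvtColor(f["image"],cv2.COLOR_RGB2HSV)
    m=((hsv[...,0]>15)&(hsv[...,0]<32)&(hsv[...,1]>150)&(hsv[...,2]>120)).astype(np.uint8)
    m=cv2.morphologyEx(m,cv2.MORPH_CLOSE,np.ones((15,15),np.uint8))
    l=cv2.connectedComponents(m)[1];q=np.round(proj(f,c)[0]).astype(int)
    l0=np.bincount(l[q[1]-35:q[1]+35,q[0]-35:q[0]+35].ravel())[1:].argmax()+1
    cn=cv2.findContours((l==l0).astype(np.uint8),0,cv2.CHAIN_APPROX_NONE)[0][0]
    return cv2.convexHull(cn)[:,0],cn[:,0]
def uv(f,u,v,c,h):
    P=plane(f,u,v,c+h*ez,ez)-c;return P@ex*1e3,P@ey*1e3
E
python3 - <<'E'
from meas import *
f=load("w1");c=np.array([.560,-.0415,.095])
h,cn=face(f,c);print(cn.min(0),cn.max(0))
q=np.array([uv(f,a,b,c,0) for a,b in cn])
A=np.c_[2*q,np.ones(len(q))]
k=np.ones(len(q),bool)
for i in range(5):
    s=np.linalg.lstsq(A[k],(q[k]**2).sum(1),rcond=None)[0];r=np.sqrt(s[2]+s[:2]@s[:2]);res=np.hypot(*(q-s[:2]).T)-r;k=abs(res)<1.5
print("off",s[:2],"r",r,k.sum(),len(k),c+(s[0]*ex+s[1]*ey)/1e3)
im=cv2.resize(f["image"][90:230,200:360,::-1],None,fx=5,fy=5,interpolation=cv2.INTER_CUBIC)[:,:800];cv2.imwrite("pics/w1c.png",im[:600])
# depth plane
v,u=np.mgrid[108:212,230:330];z=f["z_map"][v,u];P=pts(f,u.ravel(),v.ravel());d=P-c;hh=d@ez
print(np.percentile(hh,[10,50,90]))
E
```

```text
[225 106] [333 213]
off [-0.2126203  -2.56801877] r 51.61271004008247 264 313 [ 0.56101109 -0.03913195  0.09490018]
[-6.97642954e-02  6.28667175e-05  9.72076915e-03]
```

View pics/w1c.png

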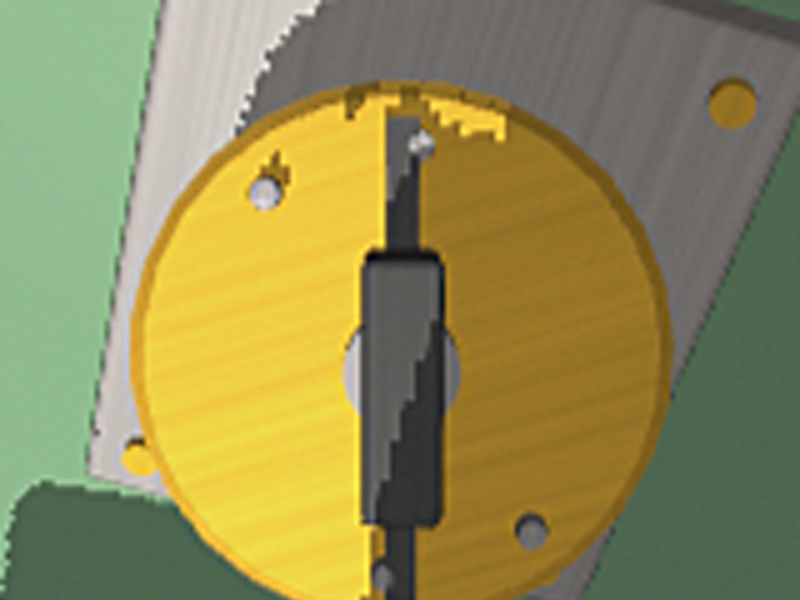

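```bash
sed -i 's/^c0=.*;th/c0=np.array([.561,-.0395,.095]);th/' drum.py
python3 - <<'E'
from meas import *
p,R=tgt(c0,np.radians(15.5),1,.037);delta(p,R)
f=load("w1")
for x,y,h in[(402,118,.008),(402,258,.044),(402,525,.044),(265,190,.008),(421,143,.008),(530,530,.008),(382,577,.008)]:
    a,b=uv(f,200+(x+.5)/5-.5,90+(y+.5)/5-.5,c0,h);print((x,y),a.round(1),b.round(1),np.hypot(a,b).round(1),np.degrees(np.arctan2(b,a)).round(1))
E
```

```text
t 2.52 j [-0.23  0.66  1.23  0.04  1.74  1.39] F [-0.  -0.1 -0. ] op 1.001
shift now-frame mm [ 25.6  -0.9 146.5] rotvec 5deg [0.02 0.   0.02]
shift target-frame mm [ 25.6  -0.7 146.5]
(402, 118) -43.9 -12.0 45.5 -164.7
(402, 258) -22.0 -5.9 22.8 -164.9
(402, 525) 21.5 6.1 22.4 15.9
(265, 190) -24.8 -32.9 41.2 -127.0
(421, 143) -40.6 -7.5 41.3 -169.5
(530, 530) 23.6 32.3 40.0 53.8
(382, 577) 40.2 7.2 40.9 10.2
```

```bash
python3 -m handwheel '13 0 0 0 0 0 0;13 0 0 0 0 0 0;0 0 30 0 0 0 0;0 0 30 0 0 0 0;0 0 30 0 0 0 0;0 0 20 0 0 0 0;0 0 15 0 0 0 0;0 0 11 0 0 0 0;0 0 10 0 0 0 0;0 0 0 0 0 0 0'
python3 - <<'E'
from meas import *
p,R=tgt(c0,np.radians(15.5),1,.037);delta(p,R)
f=arm.grab_frame("wrist");np.savez("w2.npz",**f);cv2.imwrite("pics/w2.png",f["image"][:,:,::-1])
E
```

```text
time_s: 3.78
ee_pos: [0.5776, -0.0459, 0.1284]
eef_rot: [[0.891, -0.089, -0.445], [-0.023, -0.988, 0.151], [-0.453, -0.125, -0.883]]
force: [-0.5, -0.4, 0.8]
opening: 0.999
t 3.77 j [-0.22  0.73  1.49  0.05  1.41  1.39] F [-0.5 -0.4  0.8] op 0.999
shift now-frame mm [ 0.2 -0.7  0.9] rotvec 5deg [0.01 0.01 0.01]
shift target-frame mm [ 0.2 -0.7  0.9]
```

View pics/w2.png

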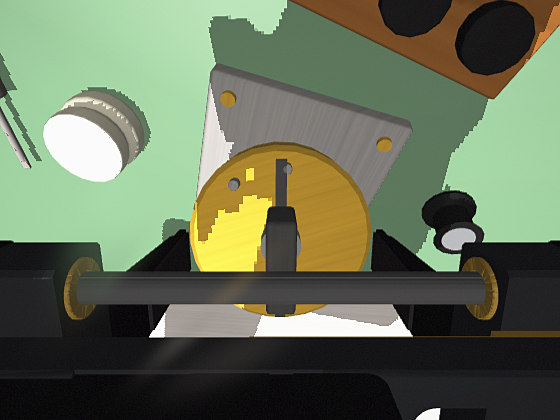

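```bash
python3 -m handwheel '0 0 0 0 0 0 255;0 0 0 0 0 0 255;0 0 0 0 0 0 255;0 0 0 0 0 0 255;0 0 0 0 0 0 255;0 0 0 0 0 0 255;0 0 0 0 0 0 255;0 0 0 0 0 0 255' 25
python3 - <<'E'
from meas import *
p,R=tgt(c0,np.radians(15.5),1,.037);delta(p,R)
f=arm.grab_frame("wrist");np.savez("w3.npz",**f);cv2.imwrite("pics/w3.png",f["image"][:,:,::-1])
E
```

```text
time_s: 4.82
ee_pos: [0.5778, -0.046, 0.1288]
eef_rot: [[0.891, -0.089, -0.444], [-0.023, -0.988, 0.151], [-0.453, -0.125, -0.883]]
force: [0.3, -0.6, 0.0]
opening: 0.217
t 4.83 j [-0.22  0.73  1.49  0.05  1.41  1.39] F [ 0.3 -0.6  0. ] op 0.217
shift now-frame mm [ 0.1 -0.7  1.3] rotvec 5deg [0.01 0.   0.  ]
shift target-frame mm [ 0.1 -0.7  1.3]
```

View pics/w3.png

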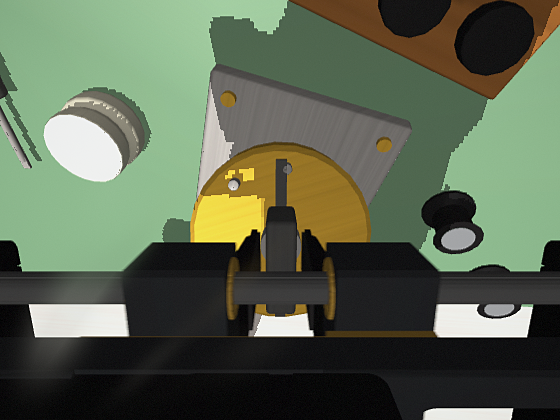

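```bash
python3 -m handwheel '0 0 0 0 0 0 255;0 0 0 0 0 0 255;0 0 0 0 0 0 255;0 0 0 0 0 0 255'
python3 - <<'E'
from meas import *
p,R=tgt(c0,np.radians(15.5),1,.037);delta(p,R)
E
```

```text
time_s: 5.38
ee_pos: [0.5778, -0.0459, 0.1287]
eef_rot: [[0.891, -0.089, -0.444], [-0.023, -0.988, 0.151], [-0.453, -0.125, -0.883]]
force: [-0.2, 0.5, 0.3]
opening: 0.147
t 5.38 j [-0.22  0.73  1.49  0.05  1.41  1.39] F [-0.2  0.5  0.3] op 0.147
shift now-frame mm [ 0.1 -0.6  1.2] rotvec 5deg [0.01 0.   0.01]
shift target-frame mm [ 0.1 -0.6  1.2]
```

```bash
cat > look.py <<'E'
import sys
from meas import *
n=sys.argv[1];s=arm.state();kx=-s["eef_rot"][:,0];phi=np.arctan2(kx@ey,kx@ex)
p,R=tgt(c0,phi,1,.037);delta(p,R);print("knob deg",np.degrees(phi).round(1))
f=arm.grab_frame("wrist");np.savez(n+".npz",**f);cv2.imwrite(f"pics/{n}.png",cv2.resize(f["image"][130:260,170:390,::-1],None,fx=3,fy=3,interpolation=cv2.INTER_CUBIC))
E
python3 -m handwheel '0 0 0 0 0 0 255;0 0 0 0 0 0 255;0 0 0 0 0 -0.4 255;0 0 0 0 0 -0.8 255;0 0 0 0 0 -0.8 255;0 0 0 0 0 -0.8 255;0 0 0 0 0 -0.8 255;0 0 0 0 0 -0.8 255;0 0 0 0 0 -0.8 255;0 0 0 0 0 -0.4 255;0 0 0 0 0 0 255;0 0 0 0 0 0 255'; python3 look.py w4
```

```text
time_s: 6.88
ee_pos: [0.5778, -0.046, 0.1287]
eef_rot: [[0.829, 0.34, -0.444], [0.443, -0.884, 0.151], [-0.341, -0.322, -0.883]]
force: [1.0, 0.9, -0.7]
opening: 0.146
t 6.88 j [-0.22  0.73  1.49  0.05  1.41  0.9 ] F [ 1.   0.9 -0.7] op 0.146
shift now-frame mm [ 0.4 -0.5  1.2] rotvec 5deg [0.01 0.01 0.  ]
shift target-frame mm [ 0.4 -0.5  1.2]
knob deg 43.5
```

View pics/w4.png

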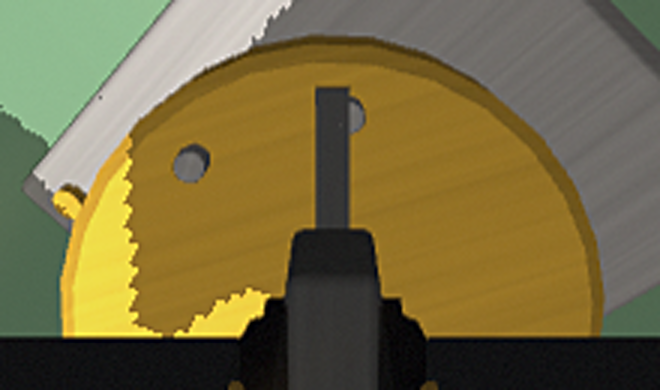

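```bash
python3 -m handwheel '0 0 0 0 0 -0.4 255;0 0 0 0 0 -0.8 255;0 0 0 0 0 -0.8 255;0 0 0 0 0 -0.8 255;0 0 0 0 0 -0.8 255;0 0 0 0 0 -0.8 255;0 0 0 0 0 -0.8 255;0 0 0 0 0 -0.4 255;0 0 0 0 0 0 255;0 0 0 0 0 0 255;0 0 0 0 0 0 255'; python3 look.py w5
```

```text
time_s: 8.3
ee_pos: [0.5778, -0.0459, 0.1287]
eef_rot: [[0.572, 0.689, -0.444], [0.806, -0.572, 0.151], [-0.15, -0.445, -0.883]]
force: [1.6, 1.4, -0.0]
opening: 0.145
t 8.3 j [-0.22  0.73  1.49  0.05  1.41  0.42] F [ 1.6  1.4 -0. ] op 0.145
shift now-frame mm [ 0.6 -0.3  1.2] rotvec 5deg [0.01 0.01 0.  ]
shift target-frame mm [ 0.6 -0.3  1.2]
knob deg 71.5
```

View pics/w5.png

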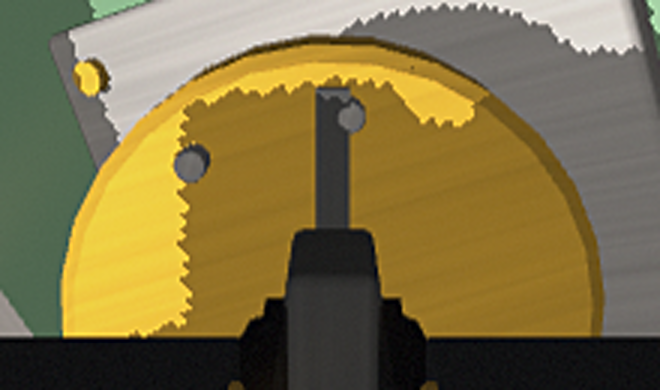

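Pegs at crop (191,163) and (351,117), unchanged against the arm: still on the + stop. Keep turning.

```bash
python3 -m handwheel '0 0 0 0 0 -0.4 255;0 0 0 0 0 -0.8 255;0 0 0 0 0 -0.8 255;0 0 0 0 0 -0.8 255;0 0 0 0 0 -0.8 255;0 0 0 0 0 -0.8 255;0 0 0 0 0 -0.8 255;0 0 0 0 0 -0.4 255;0 0 0 0 0 0 255;0 0 0 0 0 0 255;0 0 0 0 0 0 255'; python3 look.py w6
```

```text
time_s: 9.72
ee_pos: [0.5779, -0.0459, 0.1287]
eef_rot: [[0.182, 0.877, -0.444], [0.98, -0.126, 0.151], [0.076, -0.463, -0.883]]
force: [1.6, 2.4, -1.4]
opening: 0.146
t 9.72 j [-0.22  0.73  1.49  0.05  1.41 -0.07] F [ 1.6  2.4 -1.4] op 0.146
shift now-frame mm [ 0.6 -0.   1.3] rotvec 5deg [0.   0.01 0.  ]
shift target-frame mm [ 0.6 -0.   1.3]
knob deg 99.5
```

View pics/w6.png

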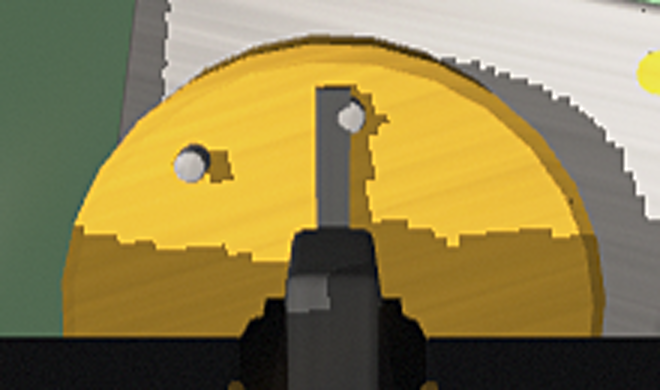

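Pegs still at crop (191,163) and (351,117): on the + stop.

```bash
python3 -m handwheel '0 0 0 0 0 -0.4 255;0 0 0 0 0 -0.8 255;0 0 0 0 0 -0.8 255;0 0 0 0 0 -0.8 255;0 0 0 0 0 -0.8 255;0 0 0 0 0 -0.4 255;0 0 0 0 0 0 255;0 0 0 0 0 0 255;0 0 0 0 0 0 255;0 0 0 0 0 0 255'; python3 look.py w7
```

```text
time_s: 11.02
ee_pos: [0.5779, -0.0459, 0.1287]
eef_rot: [[-0.13, 0.886, -0.444], [0.964, 0.217, 0.151], [0.23, -0.409, -0.883]]
force: [2.8, 3.3, -0.6]
opening: 0.147
t 11.03 j [-0.22  0.73  1.49  0.05  1.41 -0.42] F [ 2.8  3.3 -0.6] op 0.147
shift now-frame mm [0.6 0.2 1.3] rotvec 5deg [-0.    0.01 -0.  ]
shift target-frame mm [0.6 0.2 1.3]
knob deg 119.5
```

View pics/w7.png

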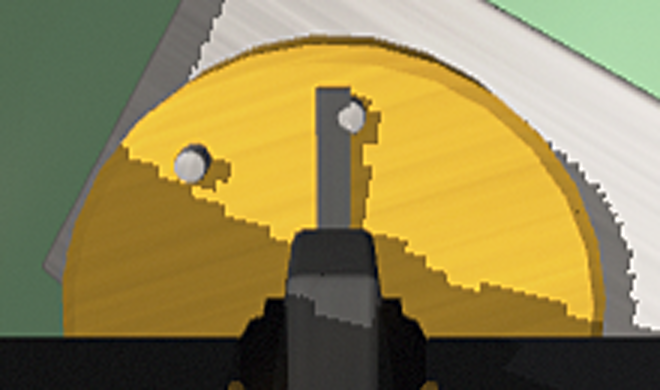

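```bash
python3 -m handwheel '0 0 0 0 0 -0.4 255;0 0 0 0 0 -0.8 255;0 0 0 0 0 -0.8 255;0 0 0 0 0 -0.8 255;0 0 0 0 0 -0.8 255;0 0 0 0 0 -0.4 255;0 0 0 0 0 0 255;0 0 0 0 0 0 255;0 0 0 0 0 0 255;0 0 0 0 0 0 255'; python3 look.py w8
```

```text
time_s: 12.32
ee_pos: [0.5779, -0.0459, 0.1288]
eef_rot: [[-0.425, 0.789, -0.444], [0.832, 0.534, 0.151], [0.356, -0.305, -0.883]]
force: [3.6, 4.0, -1.9]
opening: 0.146
t 12.32 j [-0.22  0.73  1.49  0.05  1.41 -0.77] F [ 3.6  4.  -1.9] op 0.146
shift now-frame mm [0.5 0.4 1.3] rotvec 5deg [-0.01  0.01 -0.  ]
shift target-frame mm [0.5 0.4 1.3]
knob deg 139.5
```

View pics/w8.png

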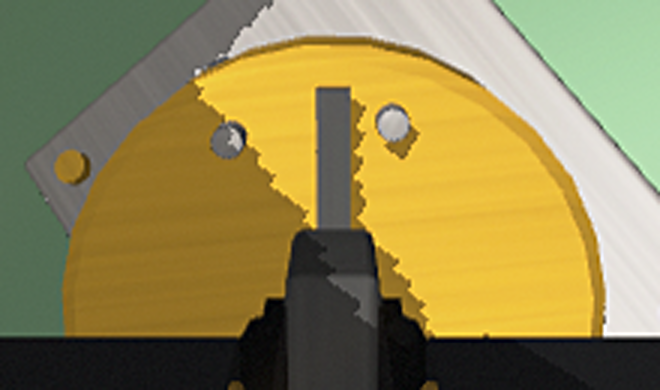

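```bash
cat > play.py <<'E'
import sys
from meas import *
f=load(sys.argv[1]);L=list(map(float,sys.argv[2:]))
g=[]
for x,y in zip(L[::2],L[1::2]):
    a,b=uv(f,170+(x+.5)/3-.5,130+(y+.5)/3-.5,c0,.008);g.append(np.degrees(np.arctan2(b,a)));print(np.hypot(a,b).round(1),g[-1].round(1))
d=(np.array(g[:2])-g[2]+180)%360-180
print("peg rel",d,"play deg",d.mean())
E
python3 play.py w7 189 163 349 117 333 90; python3 play.py w8 228 140 391 124 333 90
```

```text
41.7 -22.3
41.1 -64.0
45.7 -60.2
peg rel [37.81840584 -3.87498239] play deg 16.971711725791664
41.6 -13.6
41.1 -54.4
45.9 -40.1
peg rel [ 26.52514089 -14.28449686] play deg 6.120322016863895
```

```bash
python3 -m handwheel '0 0 0 0 0 -0.4 255;0 0 0 0 0 -0.4 255;0 0 0 0 0 -0.4 255;0 0 0 0 0 0 255;0 0 0 0 0 0 255;0 0 0 0 0 0 255;0 0 0 0 0 0 255;0 0 0 0 0 0 255;0 0 0 0 0 0 255;0 0 0 0 0 0 255;0 0 0 0 0 0 255;0 0 0 0 0 0 255'; python3 look.py w9
```

```text
time_s: 13.88
ee_pos: [0.5779, -0.0459, 0.1287]
eef_rot: [[-0.506, 0.739, -0.444], [0.771, 0.618, 0.151], [0.387, -0.266, -0.883]]
force: [3.7, 3.7, -1.9]
opening: 0.145
t 13.88 j [-0.22  0.73  1.49  0.05  1.41 -0.88] F [ 3.7  3.7 -1.9] op 0.145
shift now-frame mm [0.4 0.4 1.2] rotvec 5deg [-0.01  0.01 -0.  ]
shift target-frame mm [0.4 0.4 1.2]
knob deg 145.6
```

View pics/w9.png

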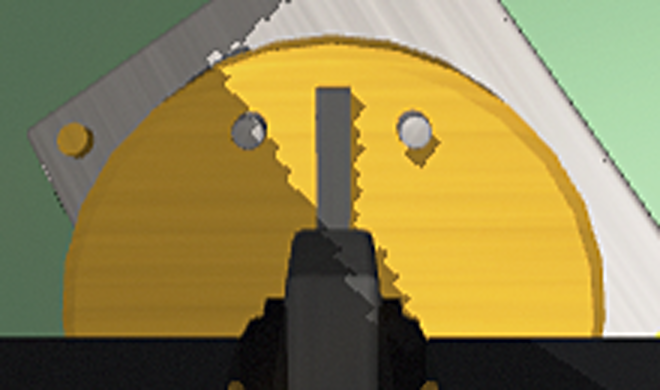

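Pegs at crop (248,131) and (414,130), symmetric about the arm at x = 333. I'll hold for a second and confirm that nothing drifts.

```bash
python3 play.py w9 247 131 413 130 333 90; python3 -m handwheel '0 0 0 0 0 0 255;0 0 0 0 0 0 255;0 0 0 0 0 0 255;0 0 0 0 0 0 255;0 0 0 0 0 0 255;0 0 0 0 0 0 255;0 0 0 0 0 0 255;0 0 0 0 0 0 255'; python3 look.py w10
```

```text
41.7 -12.7
41.3 -53.9
45.9 -34.1
peg rel [ 21.35248825 -19.86740836] play deg 0.7425399454205603
time_s: 14.92
ee_pos: [0.5778, -0.0459, 0.1287]
eef_rot: [[-0.506, 0.739, -0.444], [0.771, 0.618, 0.151], [0.387, -0.266, -0.883]]
force: [3.0, 4.1, -1.1]
opening: 0.146
t 14.93 j [-0.22  0.73  1.49  0.05  1.41 -0.88] F [ 3.   4.1 -1.1] op 0.146
shift now-frame mm [0.4 0.4 1.2] rotvec 5deg [-0.01  0.01 -0.  ]
shift target-frame mm [0.4 0.4 1.2]
knob deg 145.6
```

View pics/w10.png

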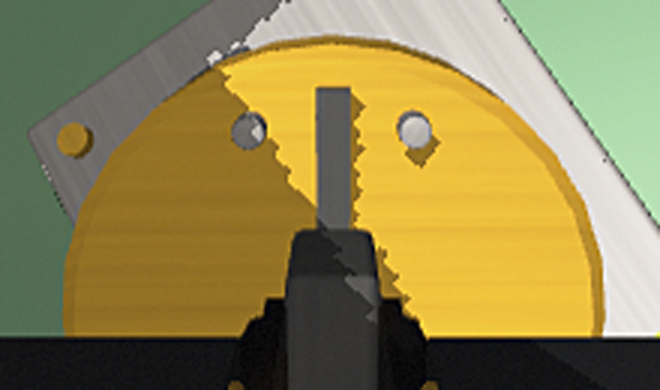

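The pegs are at the same pixels a second later: the drum hangs still, midway.

```bash
python3 -c "
from rig import arm
print(arm.close_job())"
```

```text
the job is handed in; nothing more can be done
None
```

I gripped the knob with a 25 N setting while the drum rested on its + stop. I then turned it about 130° in the + sense, from roughly 15.5° to 145.6°. The drum left its stop between 119° and 139°, and I added a last 6° to bring the arm midway between the pegs.

- **Last checks:** the play came out at about 0.7° (0.013 rad, limit 0.18). The pegs showed at the same pixels in two pictures about 1 s apart, so the drum was still. Knob angle and fingers had not moved; the opening was about 14 mm, the width of the bar.
- **Forces and time:** I handed in at 14.9 s, still gripping. The wrist force stayed around 5 N, a slight side load from the grip being about 0.6 mm off the axis.
- **Not checked directly:** contact force on the drum has no reading of its own. The fingertips were planned to stay about 17 mm above its face. I did not look at the bystanders again at the end, but every move was planned to pass above them and the wrist showed no knock.
- **Disagreement:** the first position estimates from the scene and top cameras differed by up to about 6 mm. I settled on the wrist camera's centre, and the 41 mm peg and 46 mm arm radii came out right to within about 1 mm there.

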